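# Set the extension work support to its top rung and lay the profile across

## Task

Set up the white profile off-cut for sawing: raise the sliding section of the blue work support until its gravity catch has swung out over the top rung, lower it gently, without dropping it, until the catch sits on that rung, bear down on the head with about 15 N for a second to prove that it holds (never hard enough to force it), and let go. Then lay the profile flat across the support's rubber-topped head and the wood block standing on end beside it, roughly centred between the two and running over the middle of both, so that both carry it. Leave the block and the other things lying around where they are.

Things in the scene. Friction and masses are not known exactly. Their poses are not given: they have to be found in the camera images.
- stand: work support, fixed; blue base 150 x 140 x 10 mm; origin under the base's centre, z up, x from its front (red catch tail) to its back, y along the rungs. Uprights carry three steel rungs (8 mm thick) above the origin, nominally 23, 61, 99 mm above the worktop to their axes. The rung plate is bolted through slots: all rungs sit up to 9 mm higher or lower, an amount that is not reported
- section: sliding section, 0.5 to 0.85 kg; axes as the stand's, origin at the stand's when right down. Two bars in front of the uprights carry a head 42 mm deep (x), 120 mm wide (y), 20 mm high with black rubber top; grip it from above across the 42 mm, mid-width; the fingers have free space there. Slides straight up and down with little friction; falls if nothing carries it
- head (a point): centre of the head's rubber top, 11 mm in front (-x) of the stand's origin; 134 mm above the worktop with the section right down, 198 mm (+-9) with the catch on the top rung
- section_lift (a joint): height of the section (m): 0 right down (as it starts), upper end stop 0.098. The catch sits on the middle rung at 0.026 +-0.009, on the top rung at 0.064 +-0.009. It swings out over a rung only when the section is some 0.017 above its seat on that rung: top rung 0.081 +-0.009
- catch: gravity catch at the section's front: dark nose 24 mm wide, 8 mm thick, reaching 28 mm from its pin to the rungs, red weighted tail to the front. Origin on the pin, 43 mm above the section's origin, 22 mm in front of the rungs. On the way up a rung pushes the nose down; past it the tail's weight swings it out again. On the way down the level nose lands on the rung and does not give way
- catch_swing (a joint): angle of the catch (rad): 0 = nose level, out over the rungs; up to 1.3 = nose pushed down, tail up
- wood_block: whitish wood block standing on end, loose, about 0.9 kg, 113 x 80 mm in plan, 198 mm high, 0.15 to 0.27 m to the left or the right of the stand (its +y or -y side). Origin half-way up, at the middle of one long face; its own y axis points up
- block_top (a point): centre of the upper end of the wood block, 198 mm above the worktop
- alu_profile: white boxed profile off-cut, loose, 0.25 to 0.5 kg, 62 mm wide (x) x 300 mm long (y) x 38 mm high, lying flat on the worktop at the right; origin at the centre of its underside. Grip it across its 62 mm width
- grease_tub: black tub with a red lid, 66 mm across, 76 mm high; bystander, origin at the centre of its underside
- spanner_13: combination spanner, 174 mm long, lying flat; bystander, origin at the centre of its underside
- screwdriver_a: red-handled screwdriver, 200 mm long, lying flat; bystander, origin at the centre of its underside
- tool_battery_b: black tool battery, 78 x 121 x 66 mm; bystander, origin at the centre of its underside

How it is judged:
On the way, in this order (a step that is already met when the one before it is completed fails the run):
1. the catch sits on the top rung and is proved by bearing down on it: it carries over 14 N (value of joint section_lift between 0.052 and 0.076 m and value of joint catch_swing below 0.12 rad and contact force between catch and anything else above 14 N), for 0.4 s.
2. the catch sits on the top rung and carries the section by itself, the gripper clear of the support (value of joint section_lift between 0.052 and 0.076 m and value of joint catch_swing below 0.12 rad and contact force between catch and anything else above 2 N and contact force between the fingers and stand below 0.1 N and contact force between alu_profile and section below 0.1 N), for 0.2 s.
At the end, for the whole second after the job is handed in: Catch on the top rung (lift 0.052 to 0.076, catch within 0.12 rad of level) carrying the section; profile still, tilted under 0.08 rad, resting on head and block, covering the centre of both tops (within 28 mm of its centre line, at least 2 mm inside its ends) (value of joint section_lift between 0.052 and 0.076 m and value of joint catch_swing below 0.12 rad and contact force between catch and anything else above 2 N and contact force between alu_profile and section above 0.3 N and contact force between alu_profile and wood_block above 0.3 N and angle between alu_profile's own z axis and vertical below 0.08 rad and linear speed of alu_profile below 0.01 m/s and angular speed of alu_profile below 0.05 rad/s and x of head in the frame of alu_profile between -0.028 and 0.028 m and y of head in the frame of alu_profile between -0.148 and 0.148 m and x of block_top in the frame of alu_profile between -0.028 and 0.028 m and y of block_top in the frame of alu_profile between -0.148 and 0.148 m); the robot touches nothing.
It fails at once if the section falls (faster than 0.15 m/s down) (velocity of joint section_lift below -0.15 m/s).
It fails at once if the catch is forced onto a rung with more than 35 N (contact force between catch and anything else above 35 N).
It fails at once if the wood block is pushed more than 15 mm or a bystander more than 30 mm (distance of wood_block from where it was at the start of the episode above 0.015 m or distance of any of grease_tub, spanner_13, screwdriver_a, tool_battery_b from where it was at the start of the episode above 0.03 m).
It also fails if it takes over 64 s, if anything falls off the work surface, if the arm or the gripper's body presses on something with over 40 N, if the wrist force passes 120 N, or if a joint passes its speed limit or range.

## Robot

A 7-joint arm with a two-finger parallel gripper is mounted at the origin on a cart in front of the work surface, level with it; the furniture and walls round the work are solid. World frame = base frame: x ahead of the robot, y to its left, z up, the work surface at z = 0. Lengths are in m, angles in rad, forces in N, time in s.
With the tool pointing down it reaches from about 0.425 to 0.825 m from the base axis. Payload 3.6 kg.
Tool frame: the origin (TCP) lies where the fingers leave the gripper's body, on its centre line; the fingertips stand 73 mm ahead of it and the grasp point (between the pads) lies 54 mm ahead of it; z points along the fingers, y is the line along which they close (so a half turn about z gives the same grasp; the last joint's range is limited). The gripper opens to 85 mm and grips with 20 to 120 N. Pads are 22 mm wide; open, the fingers measure 114 mm over their backs; the gripper's body (76 mm by 85 mm) begins 54 mm behind the grasp point. The pads swing forward as they close: fully open they stand 13 mm farther back than shut.
Start: joints at [1.161, 0.615, -0.013, 1.423, 0.008, 1.103, -0.04], TCP at [0.243, -0.603, 0.304] pointing down, gripper open.
Joint ranges: [-3.12, 3.12], [-0.3, 2.06], [-1.34, 1.32], [0.26, 2.42], [-1.36, 4.5], [0.01, 1.98], [-2.84, 2.84]. Speed limits (rad/s): [2.79, 2.79, 3.14, 3.14, 3.14, 3.14, 3.14].

## Interface

Orientations are given as a unit quaternion [x, y, z, w].
In Python, from station import arm, snapshot, camera_info, ticket gives the robot as it stands. Calls block until the motion is done:
- arm.movep(position, orientation): joint-space move of the TCP to a pose.
- arm.line_to(position, velocity=0.15, ori=None): straight line of the TCP; ori=None keeps the orientation; velocity is the mean speed in m/s.
- arm.move_j(angles): joint-space move.
- arm.move_gripper(opening, effort=None): opening from 0.0 (shut) to 1.0 (fully open); effort is the grip in N (None keeps the last); returns when the fingers have stopped.
- arm.pause(seconds).
- arm.ik(position, orientation): joint angles nearest the present ones, or None.
- snapshot(name): name is "scene" or "side" or "wrist"; returns the picture (420x560x3 uint8, blue, green, red); there is no depth.
- camera_info(name): a dict with "fx", "fy", "cx", "cy" (pixels), "R" (3x3) and "t" (3): a world point X has camera coordinates R X + t; the wrist camera has in their place "T_tool_cam" (4x4, takes a point from camera to tool coordinates, whose origin is the TCP and whose axes are the flange's). Camera axes: x right, y down, z forward; pixel columns grow to the right and rows downward; lengths in m; the calibration is good to about 2 mm. A picture is of the moment at which its call begins: read the wrist's pose just before it. camera_info takes no time and is no camera call.
A pose or a line that the arm cannot do raises arm.MotionError and nothing moves.
- ticket.finish_job(): hands the job in; it is judged then, once.
Readings, each from a call of its own:
- arm.read_time(): time.
- arm.read_joint_positions(): joint angles.
- arm.read_dq(): joint speeds.
- arm.read_effort(): joint torques, N m.
- arm.read_tool_pos(): TCP position.
- arm.read_eef_rot(): TCP orientation.
- arm.read_ft_force(): force on the tool from outside, world axes, zero at the start.
- arm.read_wrist_torque(): the same for the moment, N m.
- arm.read_opening(): opening from 0.0 (shut) to 1.0 (fully open).
- arm.read_finger_force(): force on a finger pad.
Only numpy, scipy, OpenCV 4.12 (cv2) and the standard library are available. Lean on these libraries where they do the work, as an engineer would, in place of code of your own. Each camera call takes 0.05 s, during which the arm holds its last target. There are 200 camera calls.

## Working session

There is one attempt and no reset: what is moved stays moved. The work goes in short steps, each a Python script; the robot and the scene stay as the last script left them, time stands still between calls to the robot, and variables do not carry over. Pictures are saved under pics/ and viewed, at most 10 in all, crops included, and the job is handed in when it is done.

```bash
ls; mkdir -p pics
python3 - <<'E'
from station import arm, snapshot, camera_info
import cv2,numpy as np
for n in ("scene","side"):
    im=snapshot(n); cv2.imwrite(f"pics/{n}0.png",cv2.resize(im,None,fx=1.42,fy=1.42,interpolation=cv2.INTER_CUBIC)); 
    c=camera_info(n); R=np.array(c["R"]);print(n,c["fx"],c["cx"],c["cy"],(-R.T@np.array(c["t"])).round(3),R[2].round(2))
print(camera_info("wrist"),arm.read_time(),arm.read_eef_rot(),arm.read_ft_force())
E
```

```text
pics
scene 445.3568877446283 282.76395094671545 207.85281732317594 [-0.008  0.9    0.675] [ 0.38 -0.78 -0.49]
side 510.33062061426267 281.54263220479345 210.21901146391934 [0.059 1.449 0.77 ] [ 0.23 -0.89 -0.39]
{'fx': 374.36801346429746, 'fy': 374.36801346429746, 'cx': 274.4547539571527, 'cy': 208.65332947226355, 'T_tool_cam': array([[ 2.84201202e-06, -9.63238478e-01, -2.68647788e-01,
         6.72984848e-02],
       [ 9.99999995e-01,  3.06880087e-05, -9.94531128e-05,
         4.90722833e-04],
       [ 1.04041331e-04, -2.68647787e-01,  9.63238473e-01,
        -7.04173800e-02],
       [ 0.00000000e+00,  0.00000000e+00,  0.00000000e+00,
         1.00000000e+00]])} 0.1 [ 9.81737325e-01  1.90238028e-01 -2.39709023e-04 -1.12260024e-03] [-0.55432115  0.1481575   0.05759892]
```

View pics/scene0.png

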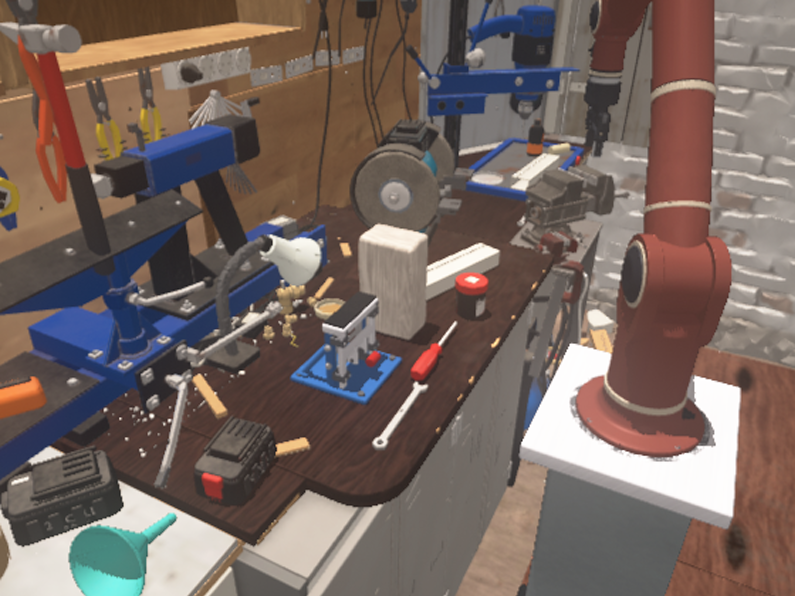

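View pics/side0.png

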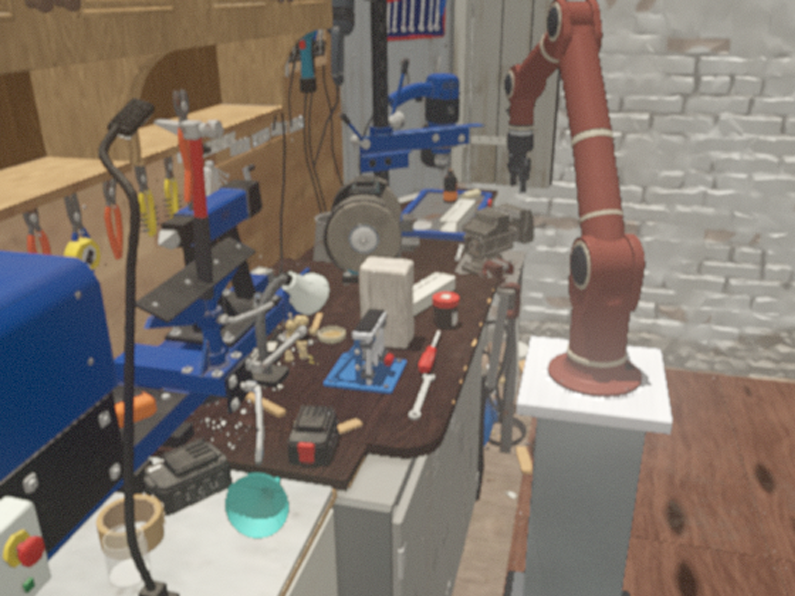

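The scene shows the stand's base corners near (291,377), (367,401) and (402,361), the block top near (394,238), and the profile behind the block with its far end near (490,250). I'll turn these into rough positions, then look from the wrist camera.

```bash
cat > h.py <<'E'
from station import arm, snapshot, camera_info, ticket
import cv2,numpy as np
from scipy.spatial.transform import Rotation as Ro
def pix(c,R,o,u,v,z):
    d=R@np.array([(u-c["cx"])/c["fx"],(v-c["cy"])/c["fy"],1]); return o+d*(z-o[2])/d[2]
def fixed(name,u,v,z,s=1.42):
    c=camera_info(name);R=np.array(c["R"]).T
    return pix(c,R,-R@np.array(c["t"]),u/s,v/s,z)
def wristT(p,q):
    T=np.eye(4);T[:3,:3]=Ro.from_quat(q).as_matrix();T[:3,3]=p
    return T@np.array(camera_info("wrist")["T_tool_cam"])
def wpix(p,q,u,v,z,s=1.42):
    T=wristT(p,q);return pix(camera_info("wrist"),T[:3,:3],T[:3,3],u/s,v/s,z)
def down(a):  # closing line (tool y) at angle a from world x... tool x axis at a-pi/2 mirrored
    y=np.array([np.cos(a),np.sin(a),0]);z=np.array([0,0,-1.]);x=np.cross(y,z)
    return Ro.from_matrix(np.c_[x,y,z]).as_quat()
def shot(f):
    p=arm.read_tool_pos();q=arm.read_eef_rot();im=snapshot("wrist")
    cv2.imwrite(f"pics/{f}.png",cv2.resize(im,None,fx=1.42,fy=1.42,interpolation=cv2.INTER_CUBIC))
    np.savez(f"pics/{f}.npz",p=p,q=q); print(f,p,q,arm.read_time())
E
python3 - <<'E'
from h import *
for n,l in dict(base=[(291,377,.01),(367,401,.01),(402,361,.01)],head=[(323,327,.134),(362,293,.134),(380,297,.134),(341,333,.134)],block=[(360,232,.198),(378,225,.198),(428,236,.198),(405,250,.198)],prof=[(499,248,.038),(484,243,.038),(427,293,0)],misc=[(472,285,.076),(456,322,0),(381,443,0)]).items():
    for a in l: print(n,a,fixed("scene",*a).round(3))
E
```

```text
base (291, 377, 0.01) [0.548 0.194 0.01 ]
base (367, 401, 0.01) [0.4   0.189 0.01 ]
base (402, 361, 0.01) [0.4   0.061 0.01 ]
head (323, 327, 0.134) [0.476 0.194 0.134]
head (362, 293, 0.134) [0.477 0.069 0.134]
head (380, 297, 0.134) [0.442 0.067 0.134]
head (341, 333, 0.134) [0.442 0.196 0.134]
block (360, 232, 0.198) [ 0.537 -0.03   0.198]
block (378, 225, 0.198) [ 0.524 -0.075  0.198]
block (428, 236, 0.198) [ 0.419 -0.075  0.198]
block (405, 250, 0.198) [ 0.43  -0.001  0.198]
prof (499, 248, 0.038) [ 0.386 -0.421  0.038]
prof (484, 243, 0.038) [ 0.427 -0.43   0.038]
prof (427, 293, 0) [ 0.472 -0.204  0.   ]
misc (472, 285, 0.076) [ 0.353 -0.152  0.076]
misc (456, 322, 0) [ 0.371 -0.123  0.   ]
misc (381, 443, 0) [0.338 0.256 0.   ]
```

Run:
```python
from h import *
for a in (0,np.pi): 
    for p in ([.46,.13,.25],[.46,.04,.45],[.44,-.3,.38]):
        j=arm.ik(p,down(a)); print(a,p,None if j is None else np.round(j,2))
```

```text
0 [0.46, 0.13, 0.25] [ 0.12  0.49 -0.64  1.96  0.39  0.81 -0.74]
0 [0.46, 0.04, 0.45] [ 0.36  0.24 -0.63  1.67  0.14  1.28 -0.3 ]
0 [0.44, -0.3, 0.38] [ 0.81  0.38 -0.36  1.64  0.15  1.15  0.41]
3.141592653589793 [0.46, 0.13, 0.25] [ 0.4   0.67 -1.15  1.96  0.73  1.01  2.04]
3.141592653589793 [0.46, 0.04, 0.45] [ 0.68  0.36 -1.14  1.66  0.33  1.34  2.63]
3.141592653589793 [0.44, -0.3, 0.38] [ 0.24  0.39  0.46  1.65 -0.18  1.15 -2.39]
```

Run:
```python
from h import *
print(arm.read_time())
arm.movep([.44,-.3,.38],down(0)); arm.pause(.3); shot("w1")
arm.movep([.46,.05,.42],down(0)); arm.pause(.3); shot("w2")
```

```text
0.1
w1 [ 0.4396963  -0.30072258  0.37970238] [ 7.07645644e-01  7.06567466e-01 -9.64587233e-05 -2.24350563e-04] 1.8333
w2 [0.46019403 0.04924436 0.41983397] [ 7.07680607e-01  7.06532471e-01 -1.31492660e-04 -9.06584387e-05] 3.5083
```

View pics/w1.png

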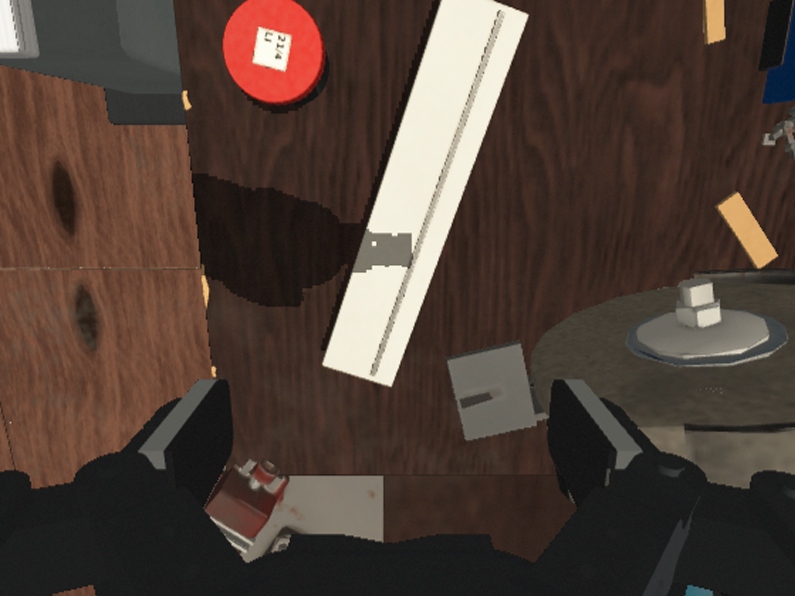

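View pics/w2.png

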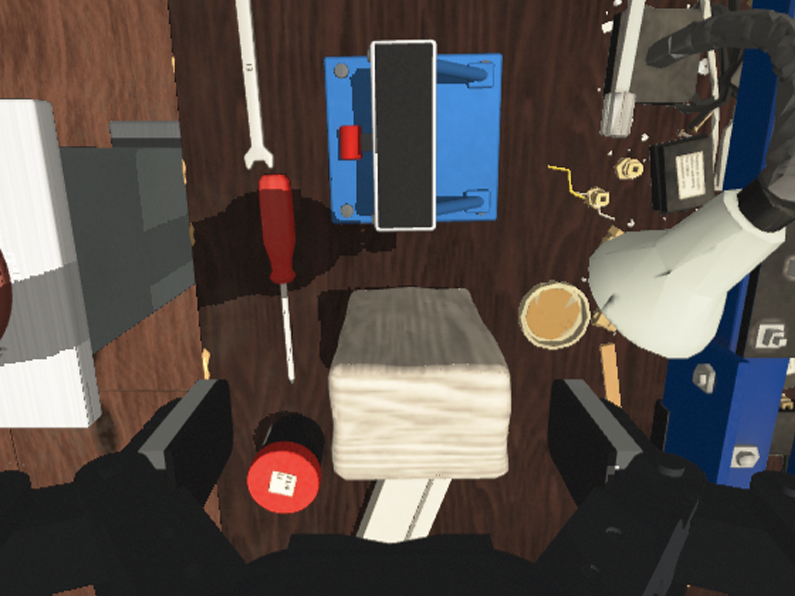

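w1: the profile's top has corners at (323,366), (391,386) and (528,16), with the fourth cut off at the image's top edge. w2: the head's corners are (371,41), (436,39), (437,229) and (375,231), and the block top's are (330,368), (510,366), (508,476) and (334,480).

Run:
```python
from h import *
w=np.load("pics/w1.npz");c=[wpix(w["p"],w["q"],u,v,.038)[:2] for u,v in [(323,366),(391,386),(528,16)]]
print(np.round(c,4)); d=c[2]-c[1];print("prof len",np.linalg.norm(d),"w",np.linalg.norm(c[1]-c[0]),"yaw",np.degrees(np.arctan2(d[1],d[0])),"centre",(c[0]+c[2])/2)
w=np.load("pics/w2.npz")
for z,l in ((.134,[(371,41),(436,39),(437,229),(375,231)]),(.198,[(330,368),(510,366),(508,476),(334,480)])):
    c=np.array([wpix(w["p"],w["q"],u,v,z)[:2] for u,v in l]);print(c.round(4),c.mean(0),np.linalg.norm(c[1]-c[0]),np.linalg.norm(c[2]-c[1]))
w1=w; 
for n,u,v,z in (("tub",284,478,.076),("sdtip",292,380,0),("base",326,58,.01),("base",500,55,.01),("base",498,220,.01),("base",331,222,.01)): print(n,wpix(w["p"],w["q"],u,v,z).round(3))
```

```text
[[ 0.383  -0.4085]
 [ 0.4398 -0.4268]
 [ 0.5362 -0.1442]]
prof len 0.29858090748146093 w 0.05963987767713188 yaw 71.17129909243994 centre [ 0.45958841 -0.27634662]
[[0.4482 0.1799]
 [0.4881 0.1809]
 [0.4913 0.0642]
 [0.4496 0.0629]] [0.46932519 0.12196366] 0.03987144854960415 0.11682677679723881
[[ 0.4241 -0.009 ]
 [ 0.5307 -0.0079]
 [ 0.5339 -0.0825]
 [ 0.4242 -0.0853]] [ 0.47821737 -0.04615673] 0.10663490309404458 0.07469005089491969
tub [ 0.365 -0.167  0.076]
sdtip [ 0.361 -0.107  0.   ]
base [0.406 0.189 0.01 ]
base [0.551 0.191 0.01 ]
base [0.557 0.054 0.01 ]
base [0.406 0.052 0.01 ]
```

Run:
```python
from h import *
q=down(0.017); P=np.array([.470,.122,.0])
arm.movep(P+[0,0,.25],q); arm.line_to(P+[0,0,.178],velocity=.15)
arm.pause(.2); f0=arm.read_ft_force(); print("f0",f0)
arm.move_gripper(0,effort=60); arm.pause(.2)
print("open",arm.read_opening(),arm.read_finger_force(),arm.read_ft_force(),arm.read_time())
x=arm.read_tool_pos(); print(x)
for h in (.005,.02,.05,.0935):
    arm.line_to([x[0],x[1],x[2]+h],velocity=.06); print(h,arm.read_tool_pos()[2]-x[2],arm.read_ft_force(),arm.read_opening())
arm.pause(.3);f=arm.read_ft_force();print("held",f,arm.read_time())
np.savez("st.npz",f0=f0,x=x,f=f); shot("w3")
cv2.imwrite("pics/s3.png",cv2.resize(snapshot("scene")[150:300,180:320],None,fx=5,fy=4))
```

```text
f0 [-0.03445496  0.90215767  0.10712593]
open 0.4763780115440337 63.64741086959839 [-2.08377698 -0.29943435  5.17919398] 5.7917
[0.46954525 0.12199026 0.17843284]
0.005 0.0046071096905482 [ 1.24175884  0.5782387  -7.4458835 ] 0.4770680060398373
0.02 0.020357053786265178 [ 1.40012054  1.42555376 -7.44468094] 0.47365513698816364
0.05 0.05027810599402707 [ 1.72642269  0.88177918 -7.25165731] 0.4765645602227834
0.0935 0.09350681128551072 [ 1.99045392  0.47641959 -6.60179933] 0.4782912700177287
held [ 1.51519016  0.45550948 -7.07481445] 8.2667
w3 [0.46948407 0.12195764 0.27170671] [ 7.01048736e-01  7.13113331e-01 -1.89137633e-04 -1.07918450e-04] 8.3167
```

The head is held: opening 0.477 corresponds to 41 mm, and the weight is about 7.1 N with the section raised 93 mm. Next I'll lower it, watching the force.

Run:
```python
from h import *
s=np.load("st.npz");x=s["x"];W=7.1
fz=lambda:np.mean([arm.read_ft_force()[2] for _ in range(3)])-s["f0"][2]
go=lambda h,v=.02:arm.line_to([x[0],x[1],x[2]+h],velocity=v)
go(.075,.04); arm.pause(.15); print("at .075",fz())
h=.075
while h>.051:
    h-=.001; go(h)
    if fz()>-W+2.5: arm.pause(.1); 
    if fz()>-W+2.5: break
print("contact",h,arm.read_tool_pos()[2]-x[2],fz(),arm.read_time())
if h>.052:
    while fz()<10.5 and h>.048:
        h-=.0003; go(h); arm.pause(.06); print(round(h,4),round(fz(),1),end="; ")
    for i in range(6): arm.pause(.2); print(round(fz(),1))
print(arm.read_tool_pos()[2]-x[2],h,arm.read_time())
np.savez("st2.npz",h=h)
```

```text
at .075 -8.151851097805759
contact 0.06599999999999999 0.0667320423344668 3.4910276400959135 11.4833
0.0657 6.9; 0.0654 9.2; 0.0651 10.9; 9.9
10.4
9.5
10.8
8.9
10.5
0.06650627829000597 0.0651 13.6083
```

Contact came at lift ≈0.066, which is the top rung. I'll press to about 14–15 N for a second as asked, then ease off and release.

Run:
```python
from h import *
s=np.load("st.npz");x=s["x"];h=float(np.load("st2.npz")["h"])
fz=lambda:np.mean([arm.read_ft_force()[2] for _ in range(3)])-s["f0"][2]
go=lambda h,v=.02:arm.line_to([x[0],x[1],x[2]+h],velocity=v)
while fz()<14 and h>.063: h-=.0002; go(h); arm.pause(.08)
for i in range(5): arm.pause(.22); print(round(fz(),1),end=" ")
while fz()>0 and h<.068: h+=.0003; go(h); arm.pause(.06)
print("eased",h,fz(),arm.read_tool_pos()[2]-x[2])
arm.move_gripper(1.0); arm.pause(.2); print(arm.read_ft_force()-s["f0"],arm.read_time())
arm.line_to([x[0],x[1],x[2]+.15],velocity=.15)
arm.movep([.462,.04,.46],down(0)); arm.pause(.3); shot("w4"); 
cv2.imwrite("pics/s4.png",cv2.resize(snapshot("scene")[190:290,200:300],None,fx=6,fy=6,interpolation=cv2.INTER_CUBIC))
```

```text
13.2 13.6 14.3 14.2 13.8 eased 0.06719999999999994 -1.3740612057451058 0.06686093640992943
[ 0.72722855  0.03043672 -0.1353806 ] 19.175
w4 [0.46178764 0.04065532 0.45881477] [ 0.70648934  0.7077225  -0.00080737 -0.00101124] 20.8917
```

View pics/s4.png

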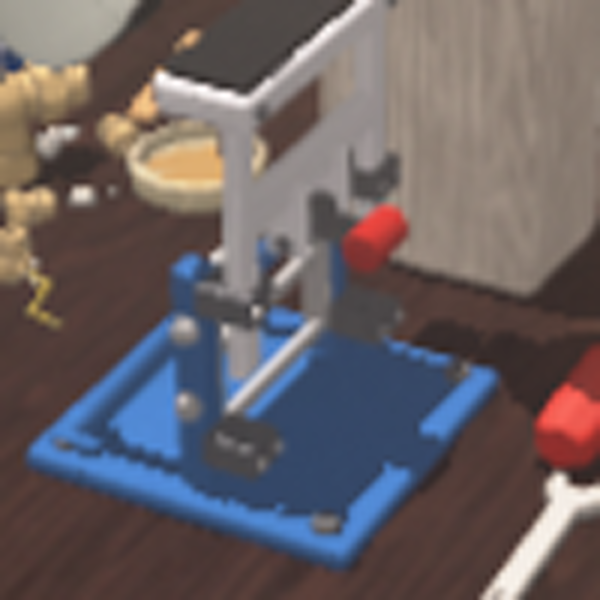

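View pics/w4.png

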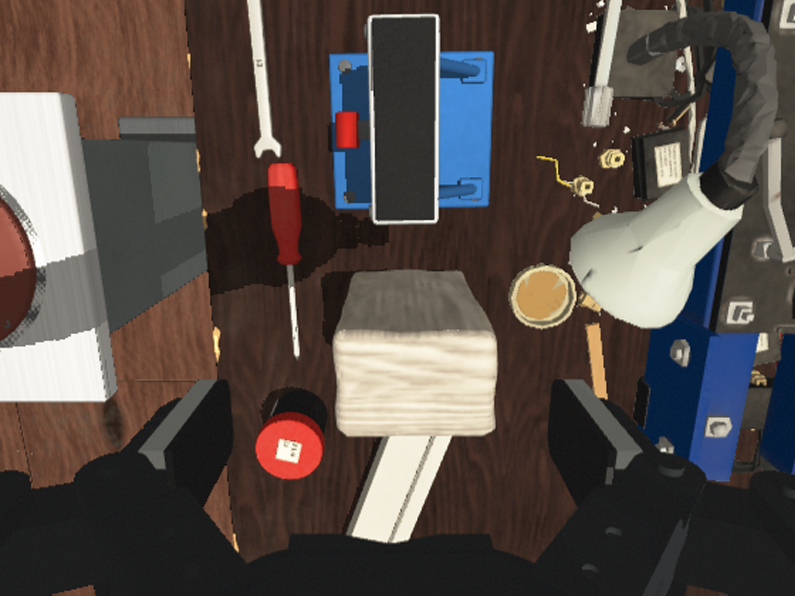

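The section stands raised with the catch level over the top rung. w4: head corners are (369,16), (438,14), (438,222), (370,222) and block corners (335,333), (495,332), (495,434), (338,436).

Run:
```python
from h import *
w=np.load("pics/w4.npz")
for z,l in ((.2005,[(369,16),(438,14),(438,222),(370,222)]),(.198,[(335,333),(495,332),(495,434),(338,436)])):
    c=np.array([wpix(w["p"],w["q"],u,v,z)[:2] for u,v in l]);print(c.mean(0),np.linalg.norm(c[1]-c[0]),np.linalg.norm(c[2]-c[1]))
w=np.load("pics/w1.npz")
for z in (.05,.1,.2):print(z,[wpix(w["p"],w["q"],u,v,z)[:2].round(3) for u,v in [(535,350),(530,390),(450,440),(447,356)]])
q=down(np.radians(-18.8)); 
for p in ([.4596,-.276,.25],[.4596,-.276,.078]): print(np.round(arm.ik(p,q),2))
for a in (3,): print(np.round(arm.ik([.474,.037,.285],down(np.radians(a))),2))
```

```text
[0.46867782 0.1219457 ] 0.03861015696814425 0.11623317519167839
[ 0.47831966 -0.04678666] 0.10543193581593777 0.07522334392212807
0.05 [array([ 0.556, -0.39 ]), array([ 0.554, -0.425]), array([ 0.49 , -0.471]), array([ 0.485, -0.395])]
0.1 [array([ 0.541, -0.37 ]), array([ 0.54 , -0.401]), array([ 0.483, -0.441]), array([ 0.479, -0.375])]
0.2 [array([ 0.512, -0.331]), array([ 0.511, -0.353]), array([ 0.471, -0.382]), array([ 0.468, -0.334])]
[ 0.73  0.52 -0.35  1.82  0.23  0.84 -0.06]
[ 0.69  0.79 -0.29  1.94  0.46  0.48 -0.26]
[ 0.27  0.42 -0.55  1.93  0.28  0.88 -0.37]
```

Run:
```python
from h import *
q=down(np.radians(-18.8)); P=np.array([.4603,-.276,0])
arm.movep(P+[0,0,.26],q); arm.line_to(P+[0,0,.080],velocity=.12); arm.pause(.2)
f0=arm.read_ft_force(); print("f",f0,arm.read_tool_pos())
arm.move_gripper(0,effort=50); arm.pause(.2)
print("open",arm.read_opening(),arm.read_ft_force()-f0,arm.read_tool_pos())
arm.line_to(P+[0,0,.10],velocity=.05); arm.line_to(P+[0,0,.36],velocity=.15)
arm.line_to([.46,-.12,.36],velocity=.15); arm.line_to([.474,.038,.36],velocity=.12,ori=down(np.radians(3.2)))
arm.pause(.3); print("held",arm.read_ft_force()-f0,arm.read_wrist_torque(),arm.read_opening(),arm.read_tool_pos(),arm.read_time())
np.savez("st3.npz",f0=f0); shot("w5")
cv2.imwrite("pics/s5.png",cv2.resize(snapshot("scene")[90:290,180:400],None,fx=3,fy=3,interpolation=cv2.INTER_CUBIC))
```

```text
f [ 0.89155801 -0.49398119 -0.26004907] [ 0.46045963 -0.27615633  0.08042142]
open 0.7149829907754607 [-2.95947873  0.56919319  5.51770292] [ 0.46001294 -0.27591805  0.08035914]
held [-1.02867268  0.1099054  -4.08210474] [0.00726025 0.03325297 0.05265707] 0.715518255588834 [0.4740097  0.0376723  0.35999767] 30.1417
w5 [0.4740097  0.0376723  0.35999767] [ 6.87348568e-01  7.26327710e-01 -4.14809358e-05  3.44442387e-05] 30.1917
```

View pics/w5.png

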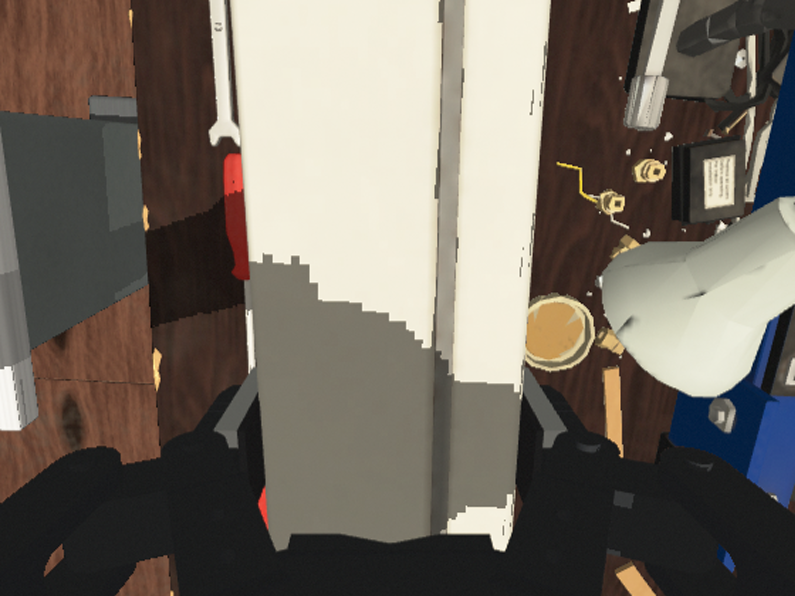

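View pics/s5.png

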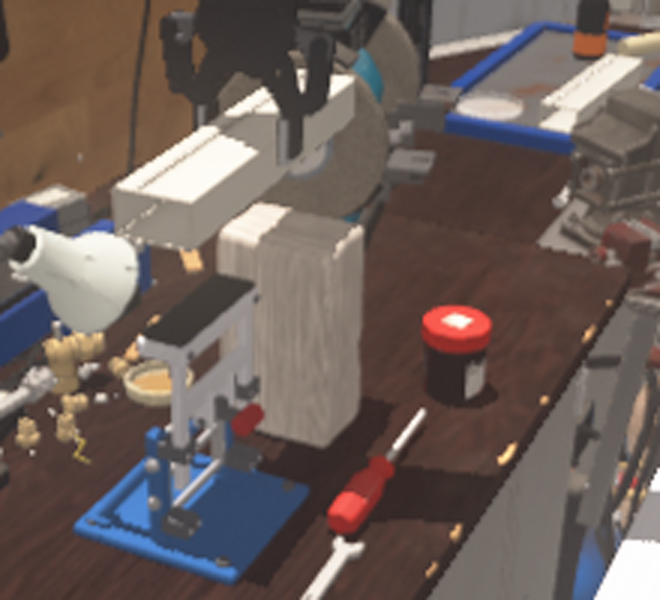

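The profile is held square between the fingers, aligned over head and block. I'll lower it until it touches, then let go.

Run:
```python
from h import *
f0=np.load("st3.npz")["f0"]
fz=lambda:np.mean([arm.read_ft_force()[2] for _ in range(3)])-f0[2]
p=np.array([.474,.038,.286]); arm.line_to(p,velocity=.1); arm.pause(.2); b=fz(); print("air",b)
z=.286
while z>.275:
    z-=.0006; arm.line_to([p[0],p[1],z],velocity=.02); arm.pause(.05)
    if fz()>b+3: break
print("touch",z,fz(),arm.read_wrist_torque(),arm.read_time())
arm.move_gripper(.78); arm.pause(.1); arm.move_gripper(1.0); arm.pause(.2); print(arm.read_ft_force()-f0)
arm.line_to([p[0],p[1],z+.12],velocity=.1)
arm.movep([.462,.03,.50],down(0)); arm.pause(.3); shot("w6"); 
cv2.imwrite("pics/s6.png",cv2.resize(snapshot("scene")[110:290,180:400],None,fx=3,fy=3,interpolation=cv2.INTER_CUBIC))
```

```text
air -4.841444872841742
touch 0.28060000000000007 0.5354595272847296 [-0.06214529  0.33690461  0.02215672] 34.0333
[-1.50942618  1.56818925  0.40529796]
w6 [0.46185875 0.02988041 0.49881456] [ 0.7070136   0.70719865 -0.00093628 -0.0009844 ] 37.0833
```

View pics/w6.png

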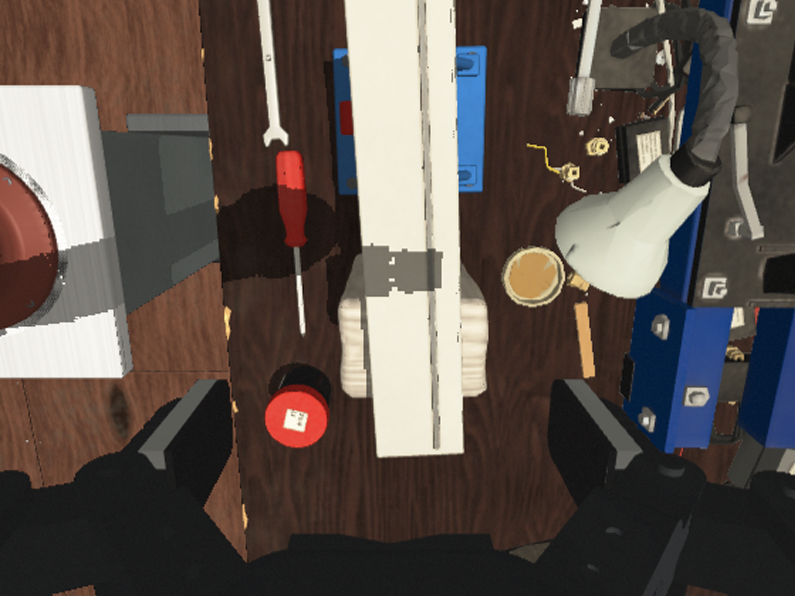

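View pics/s6.png

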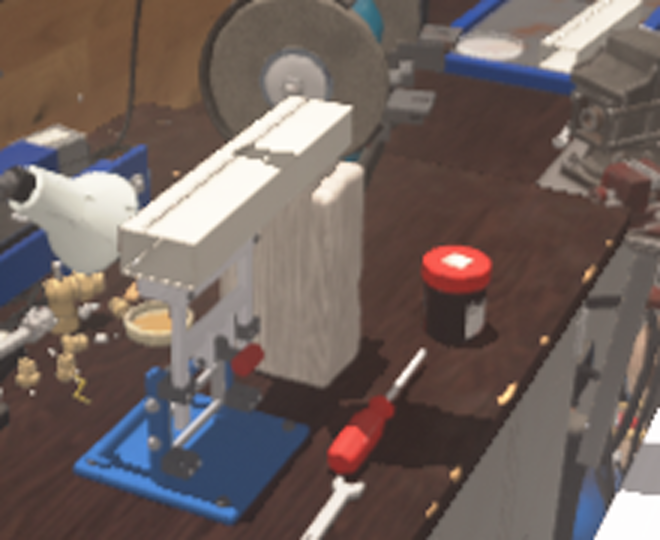

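The profile lies level across the head and block: its near end is at (377,457)–(463,453), centred on the block (342–487). The catch is still level and the bystanders haven't moved, so I'm handing it in.

```bash
python3 -c "
from station import ticket; print(ticket.finish_job())"
```

```text
the job is handed in; nothing more can be done
None
```

The job is handed in: the catch sits on the top rung at lift about 0.066 m and held about 14 N pressed on the head for a second, and the profile lies level and centred across the head and the wood block. The hand-in gave no verdict.

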